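# Load the ink bottle shaker and lock its lid

### The job

The ink bottles have settled and need shaking: stand every ink bottle on the counter upright in a pocket of the shaker's tub, handling the thin plastic bottles gently with a light grip (never more than about 35 N from each finger). Then put the lid on with its two lugs in the collar's slots, press it down lightly against its spring (less than 40 N, do not lean on it), twist it clockwise a quarter turn to the stop so that it stays locked, and only then push the switch lever over to its far end. Leave the other things on the counter where they are.

Things in the scene. Friction and masses are not known exactly. Their poses are not given: they have to be found in the camera images.
- bottle_0: ink bottle of thin plastic, standing, 62 g: body 35 mm across up to 56 mm above its foot, then a white screw cap 24 mm across from 56 to 80 mm, fixed to it; the cap can be gripped from above. It may be absent. Origin at the centre of its underside, z up along its axis. Splits if the two fingers together press it with more than 80 N (about 40 N each).
- bottle_1: ink bottle of thin plastic, standing, 62 g: body 35 mm across up to 56 mm above its foot, then a white screw cap 24 mm across from 56 to 80 mm, fixed to it; the cap can be gripped from above. It may be absent. Origin at the centre of its underside, z up along its axis. Splits if the two fingers together press it with more than 80 N (about 40 N each).
- bottle_2: ink bottle of thin plastic, standing, 62 g: body 35 mm across up to 56 mm above its foot, then a white screw cap 24 mm across from 56 to 80 mm, fixed to it; the cap can be gripped from above. It may be absent. Origin at the centre of its underside, z up along its axis. Splits if the two fingers together press it with more than 80 N (about 40 N each).
- bottle_3: ink bottle of thin plastic, standing, 62 g: body 35 mm across up to 56 mm above its foot, then a white screw cap 24 mm across from 56 to 80 mm, fixed to it; the cap can be gripped from above. It may be absent. Origin at the centre of its underside, z up along its axis. Splits if the two fingers together press it with more than 80 N (about 40 N each).
- shaker: grey bottle shaker fixed to the counter: round plinth (radius 104 mm, 30 mm high), on it a round open tub, the switch on an arm on its -y side. Origin on the counter at the tub's axis, z up. Inner steel wall: 59 mm inner radius, top 70 mm above the counter. Round it a collar, 93 mm outer radius, top 75 mm; its flange (69 to 75 mm high, inner radius 77.5 mm) has two slots for the lid's lugs
- tub_floor (a point): centre of the tub's floor, 30 mm above the counter; axes as the shaker. A steel cross (3 mm thick, along the shaker's x and y, top 70 mm above the counter) parts the tub into four pockets, one for each bottle; the middle of a pocket is 35 mm from the tub's axis, on a diagonal. Bottles standing on the floor reach to 110 mm, so their caps (86 to 110 mm) stand above the collar.
- slot_0 (a point): middle of the slot (26 mm wide) on the shaker's +x side, at the collar's top, 81 mm from the tub's axis
- slot_1 (a point): the same for the slot on the shaker's -x side
- spring_ring (a joint): black spring ring (64 to 76 mm radius) below the flange that carries the lid's skirt; m pressed down, 0 to 0.008. Unpressed its top is 66.5 mm above the counter: a lid on it, lugs in the slots, cannot turn. Pushes up with 2.4 N plus 0.6 N per mm. Pressed down 6 mm (lid's foot at 60 mm) the lugs pass under the flange.
- lid: white shaker lid, a deep round cap 146 mm across, 62 mm high, 200 g, open side down on the counter. Origin at the centre of its lower edge, z up. Two lugs (14 mm wide, 6 mm high) stick out at the lower edge on its +x and -x sides, to 84 mm from the axis. A half turn makes no difference. Has 4 mm of play in the collar. Pressing it on the shaker with more than 40 N breaks it.
- lid_handle (a point): middle of the top of the lid's black bar handle, 93 mm above the lid's lower edge; the bar runs along the lid's x, over the lugs: 90 mm long, 16 mm wide, from 62 to 93 mm. Pressed down, the lid turns clockwise (from above) by 86 degrees from the slots to a stop, not anticlockwise; let go, the spring lifts it until its foot is 63 mm above the counter and holds it locked.
- switch (a joint): lever of the shaker's switch, rad: 0 off, leaning to the shaker's -x side; 1.0 on, leaning to its +x side. It stays where it is left and moves with well under 5 N.
- switch_tip (a point): centre of the black ball (26 mm across) at the end of the switch lever. The lever's pivot lies at x = 0, y = -140 mm, z = 52 mm in the shaker's frame, the ball 80 mm from it; the ball travels from x = -38 to +38 mm, 122 to 132 mm above the counter.
- charcoal: flat card box 105x52x18 mm, a bystander
- marker: flat highlighter pen 122 mm long, a bystander
- tin: flat tin 54x36x14 mm, a bystander
Not all that is in view belongs to the job. Leave any blue look-alike of the bottle_2 alone. What is shaped like the bottle_3 but blue is not meant.

How it is judged:
By the outcome, as a careful person would: the job done as asked, in the order asked, and still so for the second after the job is handed in, with the robot touching nothing.
Of bottle_0, bottle_1, bottle_2, bottle_3 only 3 to 4 are there at a start; the rules pass over those that are not, and their reading is None.
At some moment in a run one of lid may be knocked a few centimetres aside while the robot is not near it.
It also fails if it takes over 200 s, if anything falls off the work surface, if the arm or the gripper's body presses on something with over 40 N, if the wrist force passes 120 N, or if a joint passes its speed limit or range.

### The arm

A 6-joint arm with a two-finger parallel gripper is mounted at the origin on a cart in front of the work surface, level with it; the furniture and walls round the work are solid. World frame = base frame: x ahead of the robot, y to its left, z up, the work surface at z = 0. Lengths are in m, angles in rad, forces in N, time in s.
With the tool pointing down it reaches from about 0.375 to 0.975 m from the base axis. Payload 3.8 kg.
Tool frame: the origin (TCP) lies midway between the tips of the shut fingers; the grasp point (between the pads) lies 19 mm behind it; z points along the fingers, y is the line along which they close (so a half turn about z gives the same grasp; the last joint's range is limited). The gripper opens to 85 mm and grips with 20 to 120 N. Pads are 22 mm wide; open, the fingers measure 114 mm over their backs; the gripper's body (76 mm by 85 mm) begins 54 mm behind the grasp point. The pads swing forward as they close: fully open they stand 13 mm farther back than shut.
Start: joints at [-1.337, 0.264, 1.604, -0, 1.274, -0.037], TCP at [0.181, -0.65, 0.231] pointing down, gripper open.
Joint ranges: [-2.63, 2.63], [-0.94, 2.18], [0.31, 2.57], [-1.31, 4.45], [0, 2.66], [-2.55, 2.55]. Speed limits (rad/s): [2.57, 2.57, 3.14, 3.14, 3.14, 3.14].

### API

Orientations are given as a rotation vector (axis times angle).
In Python, from workcell import sensors, viewer, job gives the robot as it stands.
- The arm moves only by the shell command python3 -m inch 'ROWS' [FORCE]. ROWS is JSON, one flat list of numbers, 7 for each row, row after row: the shift along the tool's x, y, z in mm, then the turn, a rotation vector about the tool's x, y, z in degrees, then the finger opening in mm, from 0 to 85.4. A call has exactly 8 rows; each row shifts and turns the commanded pose from where the row before left it, along the tool's axes as they then stand; what a row does not reach is not made up. A row lasts 1/10 s, in which the tool goes at most 50 mm and 8.59 degrees, less where a joint would pass 70% of its speed; a pose out of reach is approached as far as the arm can. A call is refused whole if a number of a shift passes 50 or a number of a turn 8.59, either way. A call with a gripper value outside its range is refused whole. The fingers move at their own pace and stop on an object; FORCE is the grip in N (left out, the last holds). Time passes only in rows, so rows that do not move let the fingers close, or fill a call up. It gives the time, the measured TCP pose, the force, the opening and the grip force at its end, in the units of the state.
- sensors.read_state(): the state, without advancing time (a new reading comes with each control period).
- viewer.read_camera(name): name is "scene" or "top" or "wrist"; returns the picture (480x640x3 uint8, red, green, blue); there is no depth.
- viewer.camera_params(name): a dict with "K" (3x3 intrinsics, pixels), "world_to_cam" (4x4, takes a point from world to camera coordinates). Camera axes: x right, y down, z forward; pixel columns grow to the right and rows downward; lengths in m; the calibration is good to about 2 mm. A picture is of the moment at which its call begins: read the wrist's pose just before it. camera_params takes no time and is no camera call; for the wrist camera it gives the pose at the moment of the call.
- job.finish_job(): hands the job in; it is judged then, once.
The state is a dict: "time": time; "q": joint angles; "joint_vel": joint speeds; "joint_torque": joint torques, N m; "tool_pos": TCP position; "tcp_rot": TCP orientation; "wrist_force": force on the tool from outside, world axes, zero at the start; "torque": the same for the moment, N m; "width": opening from 0.0 (shut) to 1.0 (fully open); "grip_force": force on a finger pad.
Only numpy, scipy, OpenCV 4.12 (cv2) and the standard library are available. Lean on these libraries where they do the work, as an engineer would, in place of code of your own. Each camera call takes 0.05 s, during which the arm holds its last target. There are 200 camera calls.

## Working session

There is one attempt and no reset: what is moved stays moved. The work goes in short steps, Python scripts to look and compute and a shell command to move; the robot and the scene stay as the last step left them, time stands still between calls to the robot, and variables do not carry over. Pictures are saved under pics/ and viewed, at most 14 in all, crops included, and the job is handed in when it is done.

```bash
ls; mkdir -p pics; python3 - <<'E'
from workcell import sensors, viewer
import cv2,numpy as np
np.set_printoptions(precision=4,suppress=True)
s=sensors.read_state();print(s)
for n in("scene","top"):
    im=viewer.read_camera(n);cv2.imwrite(f"pics/{n}0.png",im[...,::-1]);p=viewer.camera_params(n);print(n,p["K"],p["world_to_cam"])
E
```

```text
pics
{'time': 0.0, 'q': array([-1.3369,  0.2648,  1.6054,  0.    ,  1.2737, -0.0369]), 'joint_vel': array([-0.0004,  0.0021,  0.0001,  0.0007, -0.0007,  0.    ]), 'joint_torque': array([ -0.0021, -51.5118, -36.7308,  -0.0004,   0.0127,   0.    ]), 'tool_pos': array([ 0.1804, -0.6497,  0.2299]), 'tcp_rot': array([-3.1106, -0.4237,  0.0003]), 'wrist_force': array([ 0.8189,  0.1744, -0.4264]), 'torque': array([-0.0361, -0.0229,  0.0814]), 'grip_force': 0.0, 'width': 0.9965483471460977}
scene [[464.5495   0.     319.9047]
 [  0.     464.5495 248.4503]
 [  0.       0.       1.    ]] [[-0.9012 -0.4329 -0.0201  0.4633]
 [-0.182   0.4203 -0.8889  0.1849]
 [ 0.3932 -0.7975 -0.4576  0.8623]
 [ 0.      0.      0.      1.    ]]
top [[540.6342   0.     317.8656]
 [  0.     540.6342 237.8791]
 [  0.       0.       1.    ]] [[-0.0045 -1.     -0.0074 -0.0126]
 [-0.9981  0.005  -0.0621  0.5415]
 [ 0.0622  0.0072 -0.998   1.283 ]
 [ 0.      0.      0.      1.    ]]
```

View pics/top0.png

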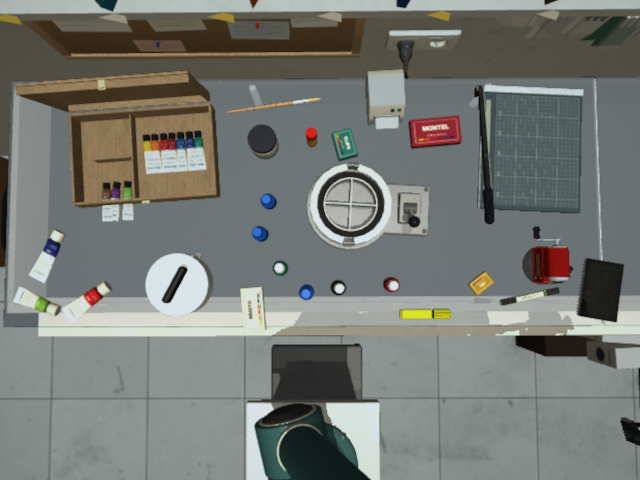

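View pics/scene0.png

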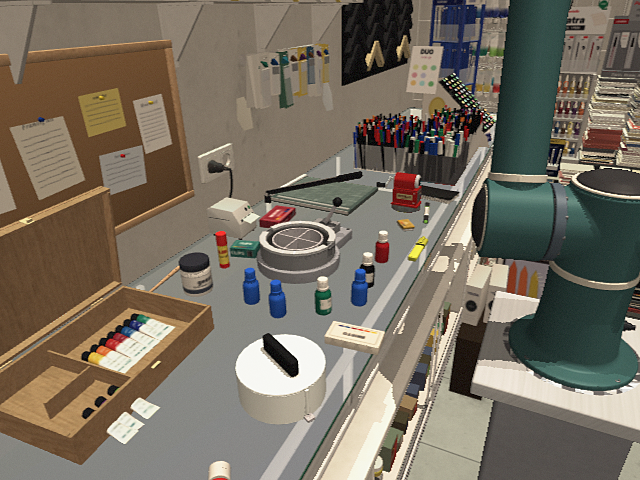

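```bash
cat > h.py <<'E'
import numpy as np,cv2
from workcell import sensors, viewer
np.set_printoptions(precision=4,suppress=True)
def ray(n,uv,z,P=None):
    P=P or viewer.camera_params(n);M=P["world_to_cam"];R=M[:3,:3];c=-R.T@M[:3,3]
    d=R.T@np.linalg.inv(P["K"])@np.array([uv[0],uv[1],1.]);return c+d*(z-c[2])/d[2]
def proj(n,X,P=None):
    P=P or viewer.camera_params(n);p=P["K"]@(P["world_to_cam"]@np.append(X,1))[:3];return p[:2]/p[2]
E
python3 - <<'E'
from h import *
im=cv2.imread("pics/top0.png");s=cv2.imread("pics/scene0.png")
a=cv2.resize(im[120:310,240:440],None,fx=4,fy=4,interpolation=cv2.INTER_CUBIC)[:600]
b=cv2.resize(im[120:310,140:440],(800,507),interpolation=cv2.INTER_CUBIC)
cv2.imwrite("pics/c1.png",b)
cv2.imwrite("pics/c2.png",cv2.resize(s[215:325,200:430],None,fx=3.4,fy=3.4,interpolation=cv2.INTER_CUBIC))
for n,uv,z in [("green",(280,268),.08),("black",(338,287),.08),("red",(391,285),.08),("shaker",(350,206),.075),("lid",(178,283),.062),("handle",(175,285),.093),("ball",(413,222),.122),("blue306",(306,292),.08),("b260",(260,233),.08),("charc",(253,308),.018)]: print(n,ray("top",uv,z))
E
```

```text
green [0.4691 0.071  0.08  ]
black [ 0.4254 -0.0609  0.08  ]
red [ 0.4294 -0.1813  0.08  ]
shaker [ 0.611 -0.09   0.075]
lid [0.4357 0.3085 0.062 ]
handle [0.4318 0.307  0.093 ]
ball [ 0.569  -0.2264  0.122 ]
blue306 [0.4144 0.0119 0.08  ]
b260 [0.5494 0.1168 0.08  ]
charc [0.3746 0.1403 0.018 ]
```

View pics/c1.png

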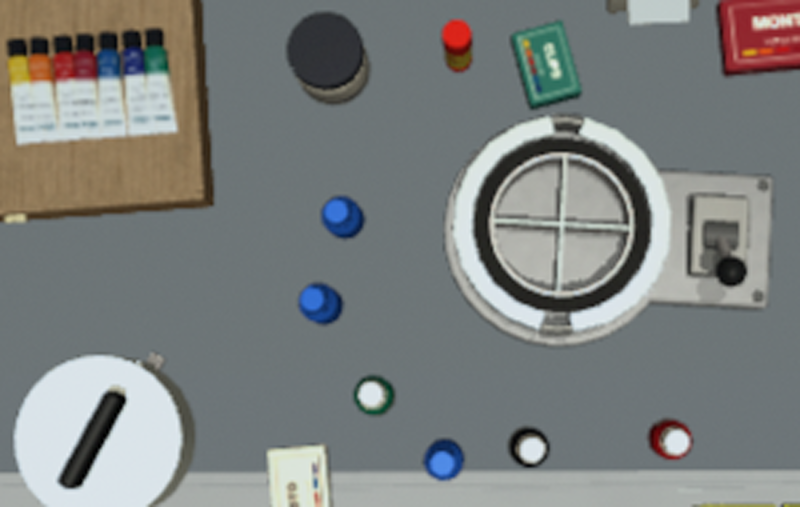

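View pics/c2.png

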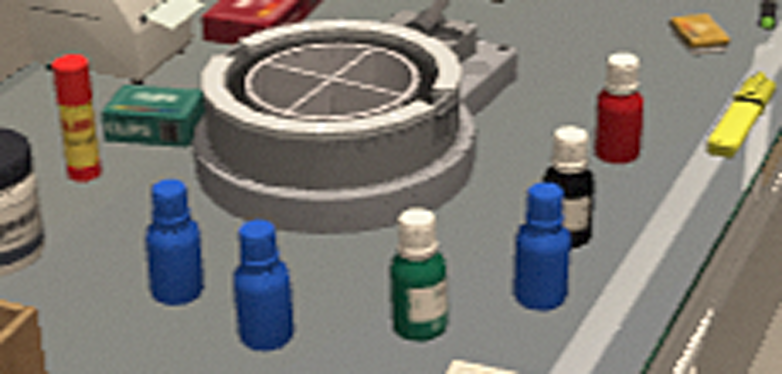

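Candidates, all in top-view pixels:
- White-capped bottles: green (280,268), black (338,287) and red (391,285).
- Blue look-alikes with blue caps: (268,201), (260,233) and (306,292).
- Red glue stick at (311,136) and a jar at (262,140).

The crops confirm that the three white-capped bottles are the targets. The three blue ones stay where they are. The shaker is near (350,206), and its switch ball at (413,222) leans towards -x, which is off. The lid is at (178,283). Next I measure them precisely.

```bash
cat > meas.py <<'E'
from h import *
im=cv2.imread("pics/top0.png");hsv=cv2.cvtColor(im,cv2.COLOR_BGR2HSV)
white=((hsv[...,1]<40)&(hsv[...,2]>170)).astype(np.uint8)
for n,(u,v) in dict(green=(280,268),black=(338,287),red=(391,285)).items():
    m=np.zeros_like(white);m[v-9:v+10,u-9:u+10]=white[v-9:v+10,u-9:u+10]
    k,l,st,c=cv2.connectedComponentsWithStats(m);i=1+np.argmax(st[1:,4]);print(n,c[i],st[i],ray("top",c[i],.08))
def big(z,box):
    x0,y0,x1,y1=box;m=np.zeros_like(white);m[y0:y1,x0:x1]=white[y0:y1,x0:x1]
    cs,_=cv2.findContours(m,cv2.RETR_EXTERNAL,cv2.CHAIN_APPROX_NONE);c=max(cs,key=lambda c:np.ptp(c[:,0,0])*np.ptp(c[:,0,1]))
    h=cv2.convexHull(c)[:,0];W=np.array([ray("top",p,z)[:2] for p in h])
    A=np.c_[2*W,np.ones(len(W))];s=np.linalg.lstsq(A,(W**2).sum(1),rcond=None)[0]
    r=np.sqrt(s[2]+s[0]**2+s[1]**2);res=np.abs(np.linalg.norm(W-s[:2],axis=1)-r).max();return s[:2],r,res
print("collar",big(.075,(295,155,402,255)));print("lid",big(.062,(140,245,220,325)))
dark=(hsv[...,2]<60).astype(np.uint8)
def blob(mask,box):
    x0,y0,x1,y1=box;k,l,st,c=cv2.connectedComponentsWithStats(mask[y0:y1,x0:x1]);i=1+np.argmax(st[1:,4]);ys,xs=np.where(l==i);return np.c_[xs+x0,ys+y0]
p=blob(dark,(145,250,210,315));W=np.array([ray("top",q,.093)[:2] for q in p]);c,sz,a=cv2.minAreaRect(W.astype(np.float32)*1000)
d=cv2.fitLine(W.astype(np.float32),cv2.DIST_L2,0,.01,.01).ravel();print("handle",c,sz,np.degrees(np.arctan2(d[1],d[0])))
p=blob(dark,(402,212,424,232));print("ball",p.mean(0),len(p),ray("top",p.mean(0),.122))
# slots: non-white gaps in collar annulus
C=big(.075,(295,155,402,255))[0]
for s in(1,-1):
    t=np.radians(np.arange(-25,25,.5));g=[]
    for a in t:
        u,v=np.round(proj("top",np.r_[C+s*.085*np.array([np.cos(a),np.sin(a)]),.075])).astype(int);g.append(white[v,u]==0)
    g=np.array(g);print("slot",s,np.degrees(t[g]).mean(),np.degrees(t[g])[[0,-1]])
E
python3 meas.py
```

```text
green [278.6714 267.5286] [274 263  10  10  70] [0.4702 0.0741 0.08  ]
black [339.0303 288.0606] [335 284   9   9  66] [ 0.423  -0.0632  0.08  ]
red [393.3636 285.2273] [389 281   9   9  66] [ 0.4289 -0.1867  0.08  ]
collar (array([ 0.6066, -0.1153]), np.float64(0.09281566974813274), np.float64(0.014336714830187808))
lid (array([0.4009, 0.3061]), np.float64(0.09951894299821122), np.float64(0.014816107242569501))
handle (433.23876953125, 308.4695129394531) (17.63486099243164, 87.14498901367188) -28.144468
ball [413.3737 220.9899] 99 [ 0.5713 -0.2272  0.122 ]
slot 1 13.25 [ 2.  24.5]
slot -1 -1.2608695652173914 [-25.   24.5]
```

```bash
cat > m2.py <<'E'
from h import *
im=cv2.imread("pics/top0.png");v=im.min(2)
print("gray: collar",im[206,313],"plinth",im[206,309],"plate",im[190,425],"hi",im[190,325])
for th in(205,215,225):
    m=np.zeros_like(v);m[155:255,295:402]=(v[155:255,295:402]>th)
    m=cv2.morphologyEx(m,cv2.MORPH_OPEN,np.ones((3,3)))
    k,l,st,c=cv2.connectedComponentsWithStats(m);i=1+np.argmax(st[1:,4]);ys,xs=np.where(l>0)
    h=cv2.convexHull(np.c_[xs,ys].astype(np.int32))[:,0];W=np.array([ray("top",p,.075)[:2] for p in h])
    A=np.c_[2*W,np.ones(len(W))];s=np.linalg.lstsq(A,(W**2).sum(1),rcond=None)[0];r=np.sqrt(s[2]+s[0]**2+s[1]**2)
    print(th,st[i],s[:2],r,np.abs(np.linalg.norm(W-s[:2],axis=1)-r).max());C=s[:2]
    for sg in(1,-1):
        t=np.radians(np.arange(-25,25,.5)+ (0));g=[]
        for a in t:
            x,y=np.round(proj("top",np.r_[C+sg*.086*np.array([np.cos(a),np.sin(a)]),.075])).astype(int);g.append(v[y,x]<190)
        g=np.array(g);print("slot",sg,g.sum(),np.degrees(t[g]).mean() if g.any() else None,np.degrees(t[g])[[0,-1]] if g.any() else None)
E
python3 m2.py
```

```text
gray: collar [231 229 220] plinth [165 170 168] plate [91 95 94] hi [33 37 36]
205 [355 166  36  77 582] [ 0.617  -0.0912] 0.09186787931363241 0.0023010024353747743
slot 1 37 -3.5 [-12.5   5.5]
slot -1 37 -3.5 [-12.5   5.5]
215 [311 165  36  77 496] [ 0.6171 -0.0911] 0.09107042628098089 0.0011133620403378092
slot 1 37 -3.5 [-12.5   5.5]
slot -1 37 -3.5 [-12.5   5.5]Traceback (most recent call last):
  File "m2.py", line 7, in <module>
    k,l,st,c=cv2.connectedComponentsWithStats(m);i=1+np.argmax(st[1:,4]);ys,xs=np.where(l>0)
                                                     ~~~~~~~~~^^^^^^^^^^
    return _wrapfunc(a, 'argmax', axis=axis, out=out, **kwds)
    return bound(*args, **kwds)
ValueError: attempt to get argmax of an empty sequence
```

```bash
python3 -m inch '[0,0,0,0,0,-8.5,45, 0,0,0,0,0,-8.5,45, 0,0,0,0,0,-8.5,45, 0,0,0,0,0,-8.5,45, 0,0,0,0,0,-8.5,45, 0,0,0,0,0,-8.5,45, 0,0,0,0,0,-8.5,45, 0,0,0,0,0,-8.5,45]' 25
```

```text
time: 0.9
tool_pos: [0.1805, -0.65, 0.2305]
tcp_rot: [-2.336, -2.099, -0.001]
wrist_force: [-0.7, 0.2, -0.4]
width: 0.529
grip_force: 0.0
```

```bash
cat > d.py <<'E'
import sys
from h import *
from scipy.spatial.transform import Rotation as R
# usage: d.py x y z [yaw]  -> tool-axis shift (mm) at current yaw, and turn about tool z (deg)
S=np.array([.617,-.0911]);TH=-3.5
def shk(x,y):
    a=np.radians(TH);return S+np.array([x*np.cos(a)-y*np.sin(a),x*np.sin(a)+y*np.cos(a)])
if __name__=="__main__":
    s=sensors.read_state();M=R.from_rotvec(s["tcp_rot"]).as_matrix();a=list(map(float,sys.argv[1:]))
    yaw=np.degrees(np.arctan2(M[1,0],M[0,0]))
    print("t",round(s["time"],1),"pos",s["tool_pos"],"yaw",round(yaw,2),"zaxis",M[:,2],"F",s["wrist_force"],"grip",s["grip_force"],"w",s["width"]*85)
    if len(a)>=3: print("shift mm",M.T@(np.array(a[:3])-s["tool_pos"])*1000)
    if len(a)>3: print("turn z",-((a[3]-yaw+180)%360-180))
E
python3 -m inch '[34,16,0,0,0,-2.6,45, 34,16,0,0,0,0,45, 34,16,0,0,0,0,45, 34,16,0,0,0,0,45, 34,16,0,0,0,0,45, 34,16,0,0,0,0,45, 34,16,0,0,0,0,45, 34,16,0,0,0,0,45]' && python3 -m inch '[34,16,0,0,0,0,45, 34,16,0,0,0,0,45, 34,16,0,0,0,0,45, 34,16,0,0,0,0,45, 34,16,0,0,0,0,45, 0,0,0,0,0,0,45, 0,0,0,0,0,0,45, 0,0,0,0,0,0,45]'
python3 d.py .4289 -.1867 .13 86.5
python3 -c "
from d import *
for x in(25,-25):
  for y in (25,-25): print(x,y,shk(x/1000,y/1000))"
```

```text
time: 1.7
tool_pos: [0.3284, -0.3869, 0.2308]
tcp_rot: [-2.295, -2.144, -0.0]
wrist_force: [0.4, 0.4, -0.2]
width: 0.526
grip_force: 0.0
time: 2.5
tool_pos: [0.419, -0.2249, 0.231]
tcp_rot: [-2.295, -2.144, 0.001]
wrist_force: [0.1, -0.7, -0.0]
width: 0.528
grip_force: 0.0
t 2.5 pos [ 0.419  -0.2249  0.231 ] yaw 86.1 zaxis [-0.0007 -0.0002 -1.    ] F [ 0.0781 -0.7182 -0.0233] grip 0.0 w 44.86975704318593
shift mm [ 38.7614   7.3051 101.0037]
turn z -0.3982658384981619
25 25 [ 0.6435 -0.0677]
25 -25 [ 0.6404 -0.1176]
-25 25 [ 0.5936 -0.0646]
-25 -25 [ 0.5905 -0.1145]
```

```bash
python3 -m inch '[20,4,20,0,0,-0.4,45, 19,3,30,0,0,0,45, 0,0,30,0,0,0,45, 0,0,20,0,0,0,45, 0,0,30,0,0,0,45, 0,0,30,0,0,0,45, 0,0,10,0,0,0,45, 0,0,0,0,0,0,45]' && python3 d.py .4289 -.1867 .060 86.5
python3 - <<'E'
from h import *
cv2.imwrite("pics/w1.png",viewer.read_camera("wrist")[...,::-1])
E
```

```text
time: 3.3
tool_pos: [0.4271, -0.1861, 0.0596]
tcp_rot: [-2.287, -2.148, 0.002]
wrist_force: [-0.2, 0.3, -0.2]
width: 0.526
grip_force: 0.0
t 3.3 pos [ 0.4271 -0.1861  0.0596] yaw 86.41 zaxis [-0.0039  0.0018 -1.    ] F [-0.1961  0.3165 -0.1716] grip 0.0 w 44.70450007317149
shift mm [-0.5169  1.8502 -0.386 ]
turn z -0.08535690687301667
```

View pics/w1.png

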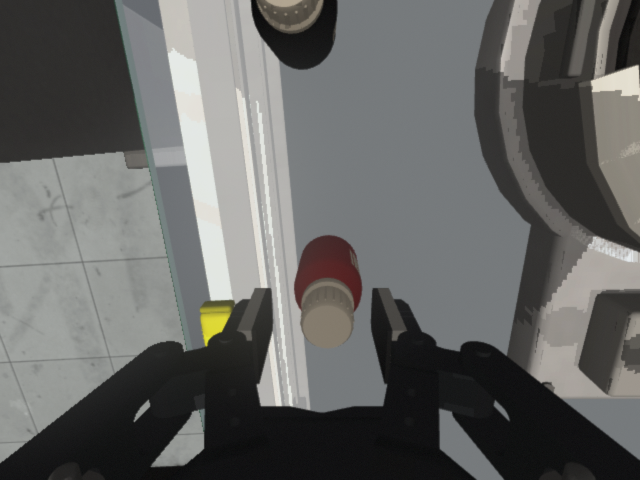

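The wrist view shows the red bottle's cap at (327,318), midway between the pads at about (260,320) and (390,320). Closing lightly.

```bash
python3 -m inch '[0,1,0,0,0,0,30, 0,0,0,0,0,0,22, 0,0,0,0,0,0,18, 0,0,0,0,0,0,18, 0,0,0,0,0,0,18, 0,0,0,0,0,0,18, 0,0,0,0,0,0,18, 0,0,0,0,0,0,18]' 25 && python3 d.py .5905 -.1145 .17 86.5
```

```text
time: 4.15
tool_pos: [0.4315, -0.1867, 0.063]
tcp_rot: [2.285, 2.151, 0.002]
wrist_force: [-0.7, -1.1, 6.4]
width: 0.272
grip_force: 24.9
t 4.2 pos [ 0.4315 -0.1867  0.063 ] yaw 86.53 zaxis [ 0.0031 -0.0017 -1.    ] F [-0.6764 -1.061   6.4226] grip 24.9466073513031 w 23.16124768488547
shift mm [  81.48    154.6546 -106.6205]
turn z 0.03397902602475256
```

```bash
python3 -m inch '[0,0,-20,0,0,0,18, 0,0,-30,0,0,0,18, 0,0,-30,0,0,0,18, 0,0,-30,0,0,0,18, 18,35,0,0,0,0,18, 18,35,0,0,0,0,18, 18,35,0,0,0,0,18, 17,33,0,0,0,0,18]' 25 && python3 -m inch '[10,17,0,0,0,0,18, 0,0,0,0,0,0,18, 0,0,0,0,0,0,18, 0,0,0,0,0,0,18, 0,0,0,0,0,0,18, 0,0,0,0,0,0,18, 0,0,0,0,0,0,18, 0,0,0,0,0,0,18]' && python3 d.py .5905 -.1145 .093 86.5
python3 - <<'E'
from h import *
cv2.imwrite("pics/w2.png",viewer.read_camera("wrist")[...,::-1])
E
```

```text
time: 4.95
tool_pos: [0.5733, -0.1225, 0.1715]
tcp_rot: [2.287, 2.153, 0.0]
wrist_force: [-0.3, -1.5, 0.1]
width: 0.272
grip_force: 24.8
time: 5.75
tool_pos: [0.5894, -0.1148, 0.1715]
tcp_rot: [2.288, 2.152, 0.0]
wrist_force: [0.1, 1.0, -0.7]
width: 0.274
grip_force: 24.8
t 5.8 pos [ 0.5894 -0.1148  0.1715] yaw 86.49 zaxis [ 0.0003 -0.0001 -1.    ] F [ 0.0776  0.9768 -0.6653] grip 24.802067577838898 w 23.332078323717397
shift mm [ 0.3752  1.0449 78.4885]
turn z -0.012176198293957441
```

View pics/w2.png

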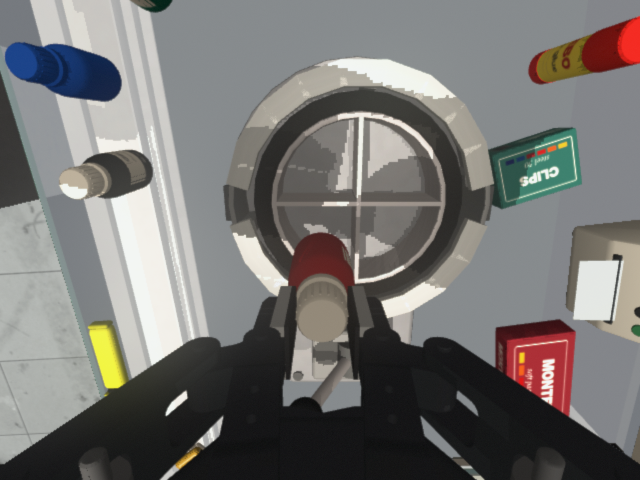

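The red bottle hangs upright at about (323,285), over its pocket next to the cross at (358,204). Lowering it.

```bash
python3 -m inch '[0,1,20,0,0,0,18, 0,0,20,0,0,0,18, 0,0,15,0,0,0,18, 0,0,12,0,0,0,18, 0,0,6,0,0,0,18, 0,0,3,0,0,0,18, 0,0,0,0,0,0,18, 0,0,0,0,0,0,18]' && python3 d.py .5905 -.1145 .093 86.5
```

```text
time: 6.6
tool_pos: [0.5913, -0.1147, 0.0961]
tcp_rot: [2.287, 2.152, 0.001]
wrist_force: [0.4, 0.3, -0.4]
width: 0.269
grip_force: 24.8
t 6.6 pos [ 0.5913 -0.1147  0.0961] yaw 86.52 zaxis [ 0.0013 -0.0003 -1.    ] F [ 0.4386  0.2555 -0.3695] grip 24.80292409658432 w 22.847970992625037
shift mm [ 0.1855 -0.7836  3.0623]
turn z 0.016204586166850277
```

```bash
python3 -m inch '[0,0,1.5,0,0,0,18, 0,0,1.5,0,0,0,18, 0,0,0,0,0,0,18, 0,0,0,0,0,0,22, 0,0,0,0,0,0,28, 0,0,0,0,0,0,34, 0,0,0,0,0,0,34, 0,0,0,0,0,0,34]' && python3 -m inch '[0,0,-10,0,0,0,34, 0,0,-20,0,0,0,34, 0,0,-30,0,0,0,34, 0,0,-30,0,0,0,34, 0,0,-10,0,0,0,45, 0,0,0,0,0,0,45, 0,0,0,0,0,0,45, 0,0,0,0,0,0,45]' && python3 d.py .423 -.0632 .063 86.5
```

```text
time: 7.4
tool_pos: [0.5904, -0.1145, 0.0919]
tcp_rot: [-2.288, -2.153, 0.001]
wrist_force: [-0.2, -0.2, 0.1]
width: 0.4
grip_force: 0.0
time: 8.2
tool_pos: [0.5893, -0.1143, 0.1901]
tcp_rot: [-2.286, -2.151, 0.003]
wrist_force: [0.6, -0.5, -0.1]
width: 0.526
grip_force: 0.0
t 8.2 pos [ 0.5893 -0.1143  0.1901] yaw 86.51 zaxis [-0.0035  0.0008 -1.    ] F [ 0.5578 -0.462  -0.0893] grip 0.0 w 44.71007463254321
shift mm [  40.8028 -168.6352  127.7115]
turn z 0.013089520436096791
```

```bash
python3 -m inch '[8,-33,0,0,0,0,45, 8,-33,0,0,0,0,45, 8,-34,0,0,0,0,45, 8,-33,0,0,0,0,45, 9,-33,0,0,0,0,45, 0,0,20,0,0,0,45, 0,0,30,0,0,0,45, 0,0,0,0,0,0,45]' && python3 -m inch '[0,0,30,0,0,0,45, 0,0,30,0,0,0,45, 0,0,14,0,0,0,45, 0,0,0,0,0,0,40, 0,0,0,0,0,0,30, 0,0,0,0,0,0,22, 0,0,0,0,0,0,18, 0,0,0,0,0,0,18]' 25 && python3 d.py .6435 -.0677 .175 86.5
python3 - <<'E'
from h import *
cv2.imwrite("pics/w3.png",viewer.read_camera("wrist")[...,::-1])
E
```

```text
time: 9.0
tool_pos: [0.4227, -0.0625, 0.1374]
tcp_rot: [-2.282, -2.147, 0.009]
wrist_force: [-1.3, 0.1, 0.0]
width: 0.529
grip_force: 0.0
time: 9.8
tool_pos: [0.4283, -0.0638, 0.0693]
tcp_rot: [2.287, 2.152, 0.002]
wrist_force: [0.5, 0.2, 1.3]
width: 0.27
grip_force: 24.6
t 9.8 pos [ 0.4283 -0.0638  0.0693] yaw 86.52 zaxis [ 0.0019 -0.0004 -1.    ] F [0.4895 0.2032 1.3384] grip 24.567899107933044 w 22.991449509360624
shift mm [   9.1133  215.2666 -105.3061]
turn z 0.015003840543499791
```

View pics/w3.png

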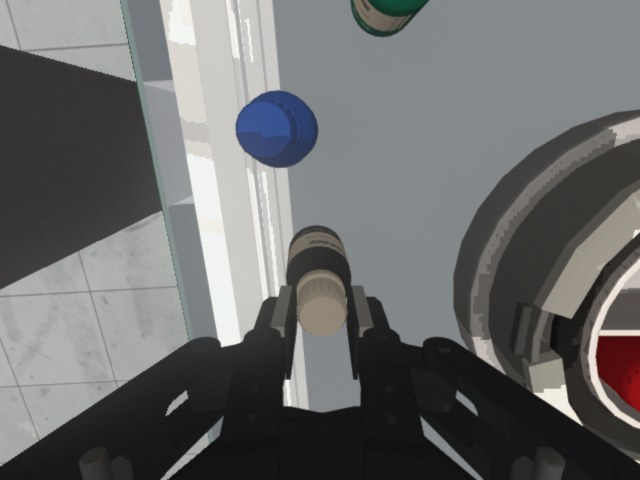

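The black bottle is gripped by its cap at (322,300), the blue one at (277,128) is untouched, and the red one stands in its pocket at (620,370). Carrying the black bottle over.

```bash
python3 -m inch '[0,0,-20,0,0,0,18, 0,0,-30,0,0,0,18, 0,0,-35,0,0,0,18, 0,0,-35,0,0,0,18, 1,27,0,0,0,0,18, 1,35,0,0,0,0,18, 1,35,0,0,0,0,18, 1,35,0,0,0,0,18]' 25 && python3 -m inch '[2,35,0,0,0,0,18, 2,35,0,0,0,0,18, 1,13,0,0,0,0,18, 0,0,0,0,0,0,18, 0,0,0,0,0,0,18, 0,0,0,0,0,0,18, 0,0,0,0,0,0,18, 0,0,0,0,0,0,18]' && python3 d.py .6435 -.0677 .102 86.5
```

```text
time: 10.65
tool_pos: [0.5607, -0.0676, 0.1888]
tcp_rot: [2.287, 2.152, 0.001]
wrist_force: [0.0, 0.2, -0.1]
width: 0.268
grip_force: 24.6
time: 11.45
tool_pos: [0.6418, -0.0677, 0.1887]
tcp_rot: [2.288, 2.153, 0.0]
wrist_force: [-0.3, -0.3, -0.2]
width: 0.271
grip_force: 24.7
t 11.4 pos [ 0.6418 -0.0677  0.1887] yaw 86.51 zaxis [ 0.0002 -0.0001 -1.    ] F [-0.2685 -0.2772 -0.2115] grip 24.66942697763443 w 23.014909935054956
shift mm [ 0.1257  1.6673 86.6684]
turn z 0.005095492386260503
```

```bash
python3 -m inch '[0,2,20,0,0,0,18, 0,0,20,0,0,0,18, 0,0,20,0,0,0,18, 0,0,16,0,0,0,18, 0,0,8,0,0,0,18, 0,0,3,0,0,0,18, 0,0,0,0,0,0,18, 0,0,0,0,0,0,18]' && python3 d.py .6435 -.0677 .099 86.5
```

```text
time: 12.25
tool_pos: [0.6454, -0.0679, 0.1024]
tcp_rot: [2.287, 2.152, 0.002]
wrist_force: [1.2, 0.7, -0.8]
width: 0.27
grip_force: 24.7
t 12.2 pos [ 0.6454 -0.0679  0.1024] yaw 86.52 zaxis [ 0.0017 -0.0002 -1.    ] F [ 1.1982  0.7132 -0.82  ] grip 24.69443768262863 w 22.919020647500837
shift mm [ 0.0925 -1.8797  3.3617]
turn z 0.015841385003909636
```

```bash
python3 -m inch '[0,0,1.5,0,0,0,18, 0,0,2,0,0,0,18, 0,0,0,0,0,0,18, 0,0,0,0,0,0,22, 0,0,0,0,0,0,28, 0,0,0,0,0,0,34, 0,0,0,0,0,0,34, 0,0,0,0,0,0,34]' && python3 -m inch '[0,0,-10,0,0,0,34, 0,0,-20,0,0,0,34, 0,0,-30,0,0,0,34, 0,0,-30,0,0,0,34, 0,0,-5,0,0,0,45, 0,0,0,0,0,0,45, 0,0,0,0,0,0,45, 0,0,0,0,0,0,45]' && python3 d.py .472 .0741 .063 86.5
```

```text
time: 13.05
tool_pos: [0.6442, -0.0677, 0.0972]
tcp_rot: [-2.287, -2.152, 0.001]
wrist_force: [0.6, 0.9, -0.3]
width: 0.396
grip_force: 0.0
time: 13.85
tool_pos: [0.6433, -0.0676, 0.1908]
tcp_rot: [-2.286, -2.151, 0.003]
wrist_force: [0.2, 0.1, 0.2]
width: 0.524
grip_force: 0.0
t 13.8 pos [ 0.6433 -0.0676  0.1908] yaw 86.51 zaxis [-0.0033  0.0005 -1.    ] F [0.2282 0.0507 0.1662] grip 0.0 w 44.56716271754975
shift mm [ 131.0019 -179.1748  128.3944]
turn z 0.012829499483757445
```

```bash
python3 -m inch '[22,-30,0,0,0,0,45, 22,-30,0,0,0,0,45, 22,-30,0,0,0,0,45, 22,-30,0,0,0,0,45, 22,-30,0,0,0,0,45, 21,-29,0,0,0,0,45, 0,0,20,0,0,0,45, 0,0,30,0,0,0,45]' && python3 -m inch '[0,0,30,0,0,0,45, 0,0,30,0,0,0,45, 0,0,17,0,0,0,45, 0,0,0,0,0,0,40, 0,0,0,0,0,0,30, 0,0,0,0,0,0,22, 0,0,0,0,0,0,18, 0,0,0,0,0,0,18]' 25 && python3 d.py .5936 -.0646 .175 86.5
python3 - <<'E'
from h import *
cv2.imwrite("pics/w4.png",viewer.read_camera("wrist")[...,::-1])
E
```

```text
time: 14.65
tool_pos: [0.4741, 0.0748, 0.1432]
tcp_rot: [2.284, 2.154, 0.004]
wrist_force: [0.2, 0.2, -0.3]
width: 0.525
grip_force: 0.0
time: 15.45
tool_pos: [0.4747, 0.0739, 0.0668]
tcp_rot: [2.287, 2.152, 0.003]
wrist_force: [0.9, 1.1, 0.2]
width: 0.272
grip_force: 24.3
t 15.4 pos [0.4747 0.0739 0.0668] yaw 86.51 zaxis [ 0.002   0.0002 -1.    ] F [0.866  1.1094 0.2294] grip 24.33558225631714 w 23.12619357721006
shift mm [-130.9915  127.3096 -107.9573]
turn z 0.010973970789507348
```

View pics/w4.png

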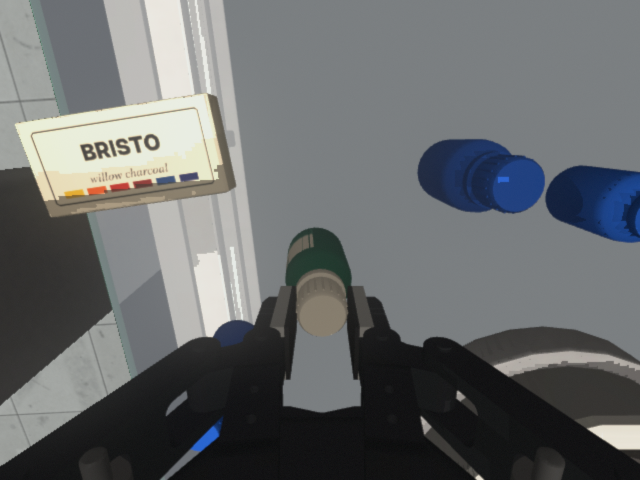

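The green bottle is held by its cap at (321,300). The blue bottles and the charcoal box are clear. Carrying the green one to its pocket.

```bash
python3 -m inch '[0,0,-20,0,0,0,18, 0,0,-30,0,0,0,18, 0,0,-35,0,0,0,18, 0,0,-35,0,0,0,18, -22,21,0,0,0,0,18, -27,26,0,0,0,0,18, -27,26,0,0,0,0,18, -27,26,0,0,0,0,18]' 25 && python3 -m inch '[-28,27,0,0,0,0,18, 0,0,0,0,0,0,18, 0,0,0,0,0,0,18, 0,0,20,0,0,0,18, 0,0,0,0,0,0,18, 0,0,0,0,0,0,18, 0,0,0,0,0,0,18, 0,0,0,0,0,0,18]' && python3 d.py .5936 -.0646 .100 86.5
```

```text
time: 16.3
tool_pos: [0.5674, -0.036, 0.1866]
tcp_rot: [2.287, 2.153, 0.002]
wrist_force: [-0.4, 0.9, -1.0]
width: 0.271
grip_force: 24.6
time: 17.1
tool_pos: [0.5921, -0.0642, 0.1669]
tcp_rot: [2.286, 2.153, 0.002]
wrist_force: [0.7, -0.4, 0.6]
width: 0.268
grip_force: 24.6
t 17.1 pos [ 0.5921 -0.0642  0.1669] yaw 86.55 zaxis [ 0.0016 -0.0002 -1.    ] F [ 0.7116 -0.4107  0.5929] grip 24.606865346431732 w 22.79422447572648
shift mm [-0.2838  1.4484 66.8943]
turn z 0.04736918037477267
```

```bash
python3 -m inch '[0,0.5,20,0,0,0,18, 0,0,20,0,0,0,18, 0,0,16,0,0,0,18, 0,0,8,0,0,0,18, 0,0,3,0,0,0,18, 0,0,2,0,0,0,18, 0,0,0,0,0,0,18, 0,0,0,0,0,0,18]' && python3 d.py .5936 -.0646 .097 86.5 && python3 -m inch '[0,0,1,0,0,0,18, 0,0,0,0,0,0,18, 0,0,0,0,0,0,18, 0,0,0,0,0,0,22, 0,0,0,0,0,0,28, 0,0,0,0,0,0,34, 0,0,0,0,0,0,34, 0,0,0,0,0,0,34]' && python3 -m inch '[0,0,-10,0,0,0,34, 0,0,-20,0,0,0,34, 0,0,-30,0,0,0,34, 0,0,-30,0,0,0,34, 0,-20,-30,0,0,0,45, 0,-40,0,0,0,0,45, 0,-40,0,0,0,0,45, 0,-20,0,0,0,0,45]'
cat > lid.py <<'E'
from h import *
from d import shk
im=viewer.read_camera("top")[...,::-1].copy();cv2.imwrite("pics/top_now.png",im);cv2.imwrite("pics/scene_now.png",viewer.read_camera("scene")[...,::-1])
dark=(im.max(2)<60).astype(np.uint8);k,l,st,c=cv2.connectedComponentsWithStats(dark)
for i in range(1,k):
    if 200<st[i,4]<900 and st[i,0]<300 and st[i,1]>150:
        ys,xs=np.where(l==i);W=np.array([ray("top",q,.093)[:2] for q in np.c_[xs,ys]],np.float32)
        d=cv2.fitLine(W,cv2.DIST_L2,0,.01,.01).ravel();cc,sz,_=cv2.minAreaRect(W*1000);print(st[i],"rect centre",cc,sz,"ang",np.degrees(np.arctan2(d[1],d[0])))
E
python3 lid.py; python3 d.py
```

```text
time: 17.9
tool_pos: [0.5929, -0.0647, 0.0977]
tcp_rot: [2.287, 2.152, 0.001]
wrist_force: [-0.3, 0.4, -1.3]
width: 0.272
grip_force: 24.6
t 17.9 pos [ 0.5929 -0.0647  0.0977] yaw 86.52 zaxis [ 0.0015 -0.0002 -1.    ] F [-0.2985  0.385  -1.2835] grip 24.614213705062866 w 23.15106669788039
shift mm [0.1655 0.7387 0.6795]
turn z 0.015361077076448737
time: 18.7
tool_pos: [0.5922, -0.0646, 0.0958]
tcp_rot: [2.288, 2.153, 0.0]
wrist_force: [0.1, 0.2, -0.2]
width: 0.399
grip_force: 0.0
time: 19.5
tool_pos: [0.4699, -0.057, 0.2166]
tcp_rot: [-2.288, -2.153, 0.0]
wrist_force: [0.6, -0.4, 0.3]
width: 0.524
grip_force: 0.0
[  0 157   8 109 723] rect centre (602.5684814453125, 700.7279052734375) (248.00730895996094, 16.113933563232422) ang 1.0099608
[163 267  24  36 271] rect centre (433.23876953125, 308.4695129394531) (17.63486099243164, 87.14498901367188) ang -28.18121
t 19.6 pos [ 0.4702 -0.0571  0.2165] yaw 86.5 zaxis [ 0.0003 -0.0001 -1.    ] F [ 0.4145 -0.0388  0.6707] grip 0.0 w 44.566537699768126
```

```bash
python3 -c "
import cv2
a=cv2.imread('pics/top_now.png')[120:320,140:440];b=cv2.imread('pics/scene_now.png')[200:420,200:430]
cv2.imwrite('pics/c3.png',cv2.hconcat([cv2.resize(a,(450,300)),cv2.resize(b,(314,300))]))"; python3 d.py .4332 .3085 .22 151.8
```

```text
t 19.6 pos [ 0.4702 -0.0571  0.2165] yaw 86.5 zaxis [ 0.0003 -0.0001 -1.    ] F [ 0.4145 -0.0388  0.6707] grip 0.0 w 44.566537699768126
shift mm [362.6367 -59.2335  -3.5418]
turn z -65.29876968996905
```

View pics/c3.png

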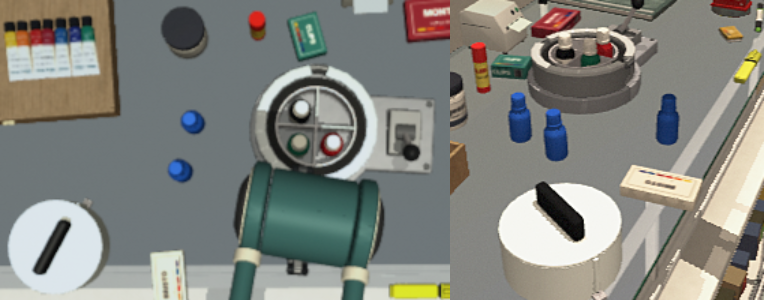

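The three bottles stand upright in three pockets: black at (298,110), green at (298,145) and red at (332,145) in this crop. The lid is still at (55,245), and the blue bottles and the box have not moved. Going to the lid.

```bash
python3 -m inch '[36,-6,0,0,0,0,45, 36,-6,0,0,0,0,45, 36,-6,0,0,0,0,45, 36,-6,0,0,0,0,45, 36,-6,0,0,0,0,45, 36,-6,0,0,0,0,45, 36,-6,0,0,0,0,45, 36,-6,0,0,0,0,45]' && python3 -m inch '[36,-6,0,0,0,-8.1,45, 36,-5,0,0,0,-8.1,45, 0,0,0,0,0,-8.1,45, 0,0,0,0,0,-8.1,45, 0,0,0,0,0,-8.1,45, 0,0,0,0,0,-8.1,45, 0,0,0,0,0,-8.1,45, 0,0,0,0,0,-8.1,45]' && python3 d.py .4332 .3085 .13 151.8; python3 lid.py
```

```text
time: 20.4
tool_pos: [0.4429, 0.2353, 0.2166]
tcp_rot: [2.287, 2.153, 0.003]
wrist_force: [1.8, 0.4, 0.4]
width: 0.529
grip_force: 0.0
time: 21.2
tool_pos: [0.4314, 0.3058, 0.2164]
tcp_rot: [0.769, 3.045, 0.002]
wrist_force: [0.6, -0.1, -0.5]
width: 0.526
grip_force: 0.0
t 21.2 pos [0.4314 0.3058 0.2164] yaw 151.66 zaxis [ 0.0011  0.0008 -1.    ] F [ 0.6353 -0.1188 -0.4556] grip 0.0 w 44.71582872739894
shift mm [-0.241   3.1447 86.3574]
turn z -0.1444395656464792
[  0 157   8 109 723] rect centre (602.5684814453125, 700.7279052734375) (248.00730895996094, 16.113933563232422) ang 1.0099608
[ 34 285  83  53 335] rect centre (366.7613525390625, 542.538330078125) (190.7821044921875, 93.2713623046875) ang 69.30522
[ 72 396  31  48 473] rect centre (139.81430053710938, 482.5557556152344) (102.67145538330078, 61.051605224609375) ang 12.478687
```

```bash
python3 - <<'E'
from h import *
cv2.imwrite("pics/w5.png",viewer.read_camera("wrist")[...,::-1])
for x in (-.045,0,.045):
  a=np.radians(151.8);print(proj("wrist",[.4332+x*np.cos(a),.3085+x*np.sin(a),.093]))
E
```

```text
[326.0513 283.0457]
[325.6241 231.525 ]
[325.1535 174.7606]
```

View pics/w5.png

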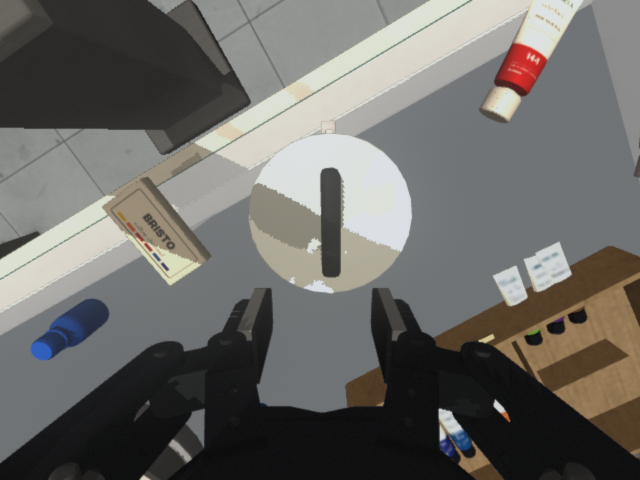

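The wrist view shows the handle at column 330, rows 168-277. My projection put it at (326,175-283), a few millimetres off. I'll re-measure the handle and the collar (from w2) with the wrist camera.

```bash
python3 - <<'E'
from h import *
from scipy.spatial.transform import Rotation as R
s=sensors.read_state();T=np.eye(4);T[:3,:3]=R.from_rotvec(s["tcp_rot"]).as_matrix();T[:3,3]=s["tool_pos"]
P=viewer.camera_params("wrist");C=P["world_to_cam"]@T   # tool->cam
np.save("t2c.npy",C);print(C)
im=cv2.imread("pics/w5.png");box=im[130:300,300:360];m=(box.max(2)<75).astype(np.uint8)
k,l,st,c=cv2.connectedComponentsWithStats(m);i=1+np.argmax(st[1:,4]);ys,xs=np.where(l==i)
W=np.array([ray("wrist",(x+300,y+130),.093,P)[:2] for x,y in zip(xs,ys)],np.float32)
cc,sz,_=cv2.minAreaRect(W*1000);d=cv2.fitLine(W,cv2.DIST_L2,0,.01,.01).ravel();print("handle",cc,sz,np.degrees(np.arctan2(d[1],d[0])))
# lid top outline, z .062
hsv=im.astype(int);m=((im.min(2)>120)).astype(np.uint8)
# collar in w2
T2=np.eye(4);T2[:3,:3]=R.from_rotvec([2.288,2.152,0.]).as_matrix();T2[:3,3]=[.5894,-.1148,.1715]
P2=dict(K=P["K"],world_to_cam=C@np.linalg.inv(T2))
im=cv2.imread("pics/w2.png")
# steel cross centre (358,204) z=.07; slots centre
print("cross",ray("wrist",(358.5,204.5),.070,P2));print("via proj of S:",proj("wrist",[.617,-.0911,.07],P2))
for uv in[(480,204),(237,203)]:print("slot px",ray("wrist",uv,.075,P2))
E
```

```text
[[-0.0002  1.     -0.001   0.    ]
 [-0.9552 -0.0005 -0.296   0.0307]
 [-0.296   0.0009  0.9552  0.1577]
 [ 0.      0.      0.      1.    ]]
handle (430.1947937011719, 314.14129638671875) (14.274016380310059, 88.02385711669922) -28.466135
cross [ 0.6177 -0.0904  0.07  ]
via proj of S: [357.5424 205.4981]
slot px [ 0.7025 -0.0943  0.075 ]
slot px [ 0.5322 -0.083   0.075 ]
```

```bash
python3 - <<'E'
from h import *
print("wrist lid disc",ray("wrist",(330.5,213),.062)); 
im=cv2.imread("pics/top0.png");hc=cv2.HoughCircles(cv2.cvtColor(im,cv2.COLOR_BGR2GRAY)[230:330,130:230],cv2.HOUGH_GRADIENT,1,50,param1=100,param2=10,minRadius=28,maxRadius=36)
for c in hc[0][:3]: print(c+[130,230,0],ray("top",(c[0]+130,c[1]+230),.062))
w=cv2.imread("pics/w5.png");hc=cv2.HoughCircles(cv2.cvtColor(w,cv2.COLOR_BGR2GRAY)[100:330,220:440],cv2.HOUGH_GRADIENT,1,50,param1=100,param2=10,minRadius=70,maxRadius=95)
for c in hc[0][:3]: print(c+[220,100,0],ray("wrist",(c[0]+220,c[1]+100),.062))
print(proj("top",[.4302,.3141,.093]),proj("top",[.4332,.3085,.093]))
E
```

```text
wrist lid disc [0.4284 0.3165 0.062 ]
[176.5 283.5  31. ] [0.4345 0.3119 0.062 ]
[328.5 212.5  80. ] [0.4272 0.3151 0.062 ]
[269.5 204.5  74.5] [0.396  0.2735 0.062 ]
[171.827  285.7373] [174.3214 284.3917]
```

```bash
python3 -c "
import cv2
a=cv2.imread('pics/top0.png')[240:330,135:225]
cv2.imwrite('pics/c4.png',cv2.resize(a,None,fx=6,fy=6,interpolation=cv2.INTER_NEAREST))"
```

```text
(no output)
```

View pics/c4.png

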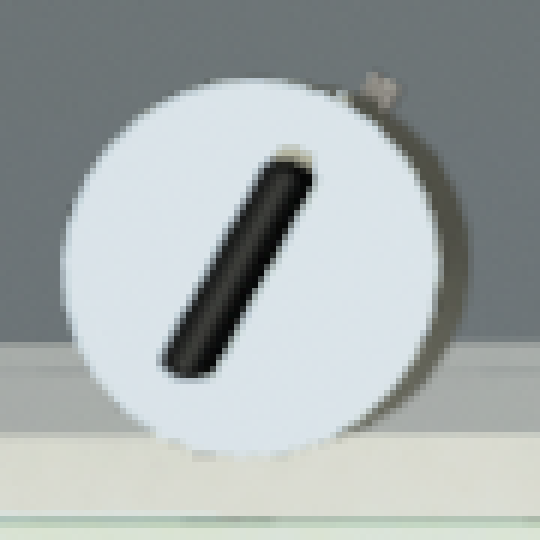

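The crop shows the lid disc centred near (252,267) in the 6x crop, and the handle blob includes its dark side face. That biases the top-view handle estimate, so I'll aim between the two cameras; the grip centres the bar across its width anyway.

```bash
python3 -m inch '[4,6,20,0,0,0,50, 0,0,30,0,0,0,50, 0,0,30,0,0,0,50, 0,0,30,0,0,0,50, 0,0,20,0,0,0,50, 0,0,10,0,0,0,50, 0,0,0,0,0,0,50, 0,0,0,0,0,0,50]' 40 && python3 d.py .4305 .313 .069 151.6
python3 - <<'E'
from h import *
cv2.imwrite("pics/w6.png",viewer.read_camera("wrist")[...,::-1])
E
```

```text
time: 22.15
tool_pos: [0.4305, 0.3126, 0.0767]
tcp_rot: [0.78, 3.042, 0.002]
wrist_force: [-0.0, 0.8, 1.0]
width: 0.584
grip_force: 0.0
t 22.1 pos [0.4305 0.3126 0.0767] yaw 151.26 zaxis [ 0.0012  0.0008 -1.    ] F [-0.011   0.7597  1.0429] grip 0.0 w 49.66515342093394
shift mm [0.2113 0.3225 7.6825]
turn z -0.344229037380984
```

View pics/w6.png

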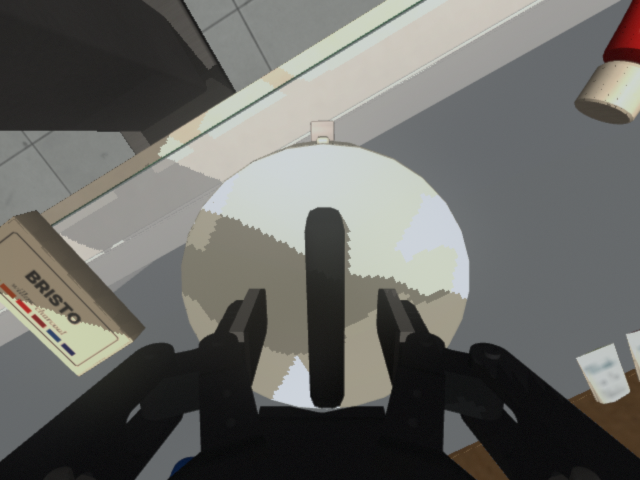

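The handle spans rows 208-407 at column 325, between the pads at columns 257 and 388. Descending a little further and gripping.

```bash
python3 - <<'E'
from h import *
a=ray("wrist",(325,208),.093);b=ray("wrist",(325,405),.093);c=(a+b)/2;print(a,b,c,np.linalg.norm(a-b),np.degrees(np.arctan2(*(a-b)[[1,0]])))
print(viewer.camera_params("wrist")["K"])
E
python3 d.py .4305 .313 .069 151.6
python3 -m inch '[0,0,6,0,0,0,50, 0,0,0,0,0,0,40, 0,0,0,0,0,0,30, 0,0,0,0,0,0,20, 0,0,0,0,0,0,10, 0,0,0,0,0,0,10, 0,0,0,0,0,0,10, 0,0,0,0,0,0,10]' 50;  python3 d.py .617 -.091 .26 176.5
```

```text
[0.3886 0.3375 0.093 ] [0.468  0.2942 0.093 ] [0.4283 0.3159 0.093 ] 0.09041099423283162 151.43344021092105
[[344.0814   0.     321.4117]
 [  0.     344.0814 238.3822]
 [  0.       0.       1.    ]]
t 22.2 pos [0.4309 0.3128 0.0772] yaw 151.27 zaxis [ 0.0021  0.0014 -1.    ] F [ 1.018  -0.0584  0.551 ] grip 0.0 w 49.727734339452816
shift mm [ 0.3998 -0.0537  8.2101]
turn z -0.3286849373777727
time: 23.0
tool_pos: [0.4303, 0.3125, 0.0704]
tcp_rot: [0.778, 3.043, 0.002]
wrist_force: [0.4, 0.9, 4.8]
width: 0.178
grip_force: 49.7
t 23.0 pos [0.4303 0.3125 0.0704] yaw 151.31 zaxis [ 0.0013  0.0009 -1.    ] F [0.4481 0.9257 4.8189] grip 49.690781235694885 w 15.087795210539358
shift mm [-357.6134 -264.0953 -189.6897]
turn z -25.186989813450595
```

```bash
python3 -m inch '[0,0,-10,0,0,0,10, 0,0,-30,0,0,0,10, 0,0,-30,0,0,0,10, 0,0,-30,0,0,0,10, 0,0,-35,0,0,0,10, 0,0,0,0,0,-8.4,10, 0,0,0,0,0,-8.4,10, 0,0,0,0,0,-8.4,10]' 60 && python3 d.py .6197 -.091 .206 176.5
```

```text
time: 23.8
tool_pos: [0.4288, 0.3114, 0.2047]
tcp_rot: [-0.086, -3.139, 0.002]
wrist_force: [-0.1, -0.1, -1.7]
width: 0.168
grip_force: 58.7
t 23.8 pos [0.4288 0.3114 0.2047] yaw 176.86 zaxis [-0.0013 -0.001  -1.    ] F [-0.0817 -0.0514 -1.6985] grip 58.671451807022095 w 14.291984247382633
shift mm [-212.624  -391.3378   -1.1405]
turn z 0.35793965232556957
```

```bash
python3 -m inch '[-10,-18,0,0,0,0,10, -18,-33,0,0,0,0,10, -18,-33,0,0,0,0,10, -18,-33,0,0,0,0,10, -18,-33,0,0,0,0,10, -18,-33,0,0,0,0,10, -18,-33,0,0,0,0,10, -18,-33,0,0,0,0,10]' && python3 -m inch '[-18,-33,0,0,0,0,10, -18,-33,0,0,0,0,10, -18,-33,0,0,0,0,10, -16,-32,0,0,0,0,10, -6.5,-11,0,0,0,0,10, 0,0,0,0,0,0,10, 0,0,0,0,0,0,10, 0,0,0,0,0,0,10]' && python3 d.py .6197 -.091 .137 176.5
python3 - <<'E'
from h import *
cv2.imwrite("pics/s2.png",viewer.read_camera("scene")[...,::-1][100:340,120:480])
cv2.imwrite("pics/w7.png",viewer.read_camera("wrist")[...,::-1])
a=cv2.hconcat([cv2.resize(cv2.imread("pics/s2.png"),(450,300)),cv2.resize(cv2.imread("pics/w7.png"),(350,263))[:263].copy() if 0 else cv2.copyMakeBorder(cv2.resize(cv2.imread("pics/w7.png"),(350,263)),0,37,0,0,cv2.BORDER_CONSTANT)])
cv2.imwrite("pics/c5.png",a)
E
```

```text
time: 24.6
tool_pos: [0.5495, 0.0536, 0.2041]
tcp_rot: [-0.096, -3.138, 0.0]
wrist_force: [0.3, 0.4, -2.5]
width: 0.173
grip_force: 58.8
time: 25.4
tool_pos: [0.6171, -0.0897, 0.2044]
tcp_rot: [-0.094, -3.139, -0.001]
wrist_force: [-0.2, 0.4, -2.4]
width: 0.169
grip_force: 58.9
t 25.4 pos [ 0.6171 -0.0897  0.2044] yaw 176.58 zaxis [-0.0013  0.0008 -1.    ] F [-0.219   0.3686 -2.3633] grip 58.905349373817444 w 14.334219729730922
shift mm [-2.7305 -1.2232 67.4305]
turn z 0.08140939178548479
```

View pics/c5.png

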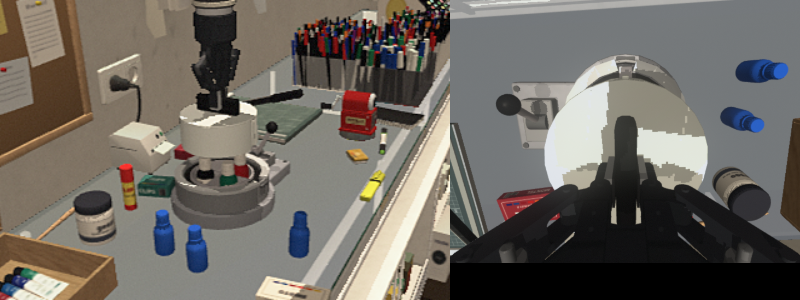

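The scene view shows the lid hanging level over the three bottles. The wrist view shows the slot at about (625,68) in the composite, in line with the handle. I'll measure both in w7.

```bash
python3 - <<'E'
from h import *
im=cv2.imread("pics/w7.png");C=np.load("t2c.npy");K=viewer.camera_params("wrist")["K"]
m=(im.max(2)<75).astype(np.uint8)
for r in range(205,232,3): 
    xs=np.where(m[r,280:360])[0]; print(r,xs.min()+280 if len(xs) else None,xs.max()+280 if len(xs) else None)
# tool-x of a pixel on plane tool z=-.0226
def tool(uv,z):
    R=C[:3,:3];c=-R.T@C[:3,3];d=R.T@np.linalg.inv(K)@np.r_[uv,1.];return (c+d*(z-c[2])/d[2])*1000
for r in(210,213,216): print(r,tool((321,r),-.0226))
print("expected slot px from S:",proj("wrist",[.6174-.081*.998,-.0908+.081*.061,.075]))
cv2.imwrite("pics/c6.png",cv2.resize(im[80:240,210:450],None,fx=3.3,fy=3.3,interpolation=cv2.INTER_CUBIC))
E
```

```text
205 None None
208 None None
211 None None
214 308 334
217 306 336
220 305 337
223 304 338
226 303 339
229 302 339
210 [ 49.6137  -0.158  -22.6   ]
213 [ 48.5305  -0.1587 -22.6   ]
216 [ 47.4415  -0.1593 -22.6   ]
expected slot px from S: [319.6434 124.729 ]
```

View pics/c6.png

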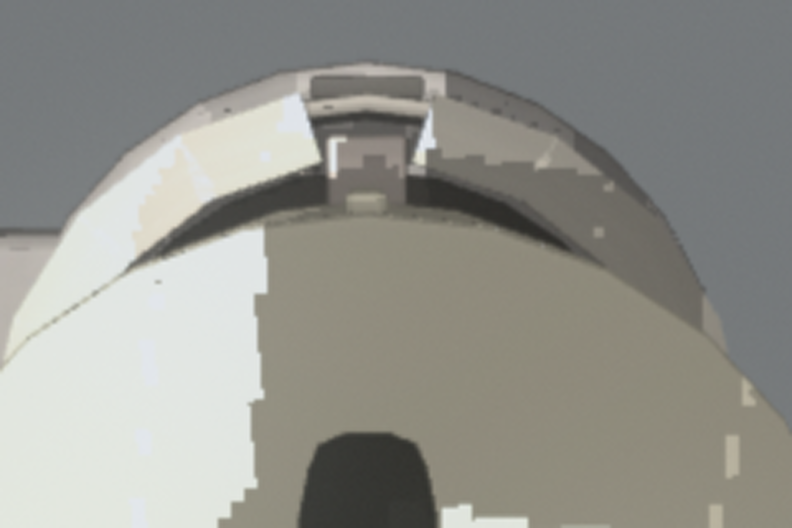

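The lug (centre column 368) is aligned with the slot (305-428, centre 367). The handle centre sits about 3.5 mm along tool +x, so I'll shift -3 and lower.

```bash
python3 -m inch '[-1.5,0,10,0,0,0,10, -1.5,0,20,0,0,0,10, 0,0,15,0,0,0,10, 0,0,5,0,0,0,10, 0,0,3,0,0,0,10, 0,0,3,0,0,0,10, 0,0,0,0,0,0,10, 0,0,0,0,0,0,10]' && python3 d.py .6197 -.091 .137 176.5
```

```text
time: 26.3
tool_pos: [0.6215, -0.0914, 0.1495]
tcp_rot: [0.096, 3.139, -0.0]
wrist_force: [-0.3, -0.6, -2.2]
width: 0.171
grip_force: 58.9
t 26.3 pos [ 0.6215 -0.0914  0.1495] yaw 176.51 zaxis [ 0.0012 -0.0002 -1.    ] F [-0.3426 -0.5794 -2.1857] grip 58.91914486885071 w 14.565688084556333
shift mm [ 1.8412  0.3269 12.5093]
turn z 0.014518929709680606
```

```bash
python3 -m inch '[0,0,2,0,0,0,10, 0,0,2,0,0,0,10, 0,0,2,0,0,0,10, 0,0,2,0,0,0,10, 0,0,1,0,0,0,10, 0,0,0,0,0,0,10, 0,0,0,0,0,0,10, 0,0,0,0,0,0,10]' && python3 -m inch '[0,0,1,0,0,0,10, 0,0,1,0,0,0,10, 0,0,1,0,0,0,10, 0,0,0,0,0,0,10, 0,0,0,0,0,0,10, 0,0,0,0,0,0,10, 0,0,0,0,0,0,10, 0,0,0,0,0,0,10]' && python3 d.py .6197 -.091 .137 176.5
```

```text
time: 27.1
tool_pos: [0.6224, -0.0916, 0.1446]
tcp_rot: [0.096, 3.136, -0.001]
wrist_force: [-7.8, 0.9, 16.1]
width: 0.173
grip_force: 61.5
time: 27.9
tool_pos: [0.6228, -0.0916, 0.1443]
tcp_rot: [0.096, 3.135, -0.001]
wrist_force: [-13.4, 2.5, 27.3]
width: 0.173
grip_force: 63.1
t 27.9 pos [ 0.6228 -0.0916  0.1443] yaw 176.5 zaxis [ 0.0054 -0.0009 -1.    ] F [-13.4381   2.4648  27.2998] grip 63.07000279426575 w 14.68870378658249
shift mm [3.1637 0.4281 7.3148]
turn z 0.00129338960650216
```

It landed on the flange rim at 27 N, and the push towards -x says it sits too far +x. Backing off and shifting.

```bash
python3 -m inch '[0,0,-5,0,0,0,10, 0,0,-3,0,0,0,10, 3.5,0,0,0,0,0,10, 0,0,2,0,0,0,10, 0,0,2,0,0,0,10, 0,0,0,0,0,0,10, 0,0,0,0,0,0,10, 0,0,0,0,0,0,10]' && python3 d.py .6197 -.091 .137 176.5 && python3 -m inch '[0,0,1,0,0,0,10, 0,0,1,0,0,0,10, 0,0,1,0,0,0,10, 0,0,0,0,0,0,10, 0,0,0,0,0,0,10, 0,0,0,0,0,0,10, 0,0,0,0,0,0,10, 0,0,0,0,0,0,10]' && python3 d.py .6197 -.091 .137 176.5
```

```text
time: 28.7
tool_pos: [0.6175, -0.0911, 0.1405]
tcp_rot: [-0.095, -3.14, -0.0]
wrist_force: [0.2, -0.5, -2.3]
width: 0.175
grip_force: 59.0
t 28.7 pos [ 0.6175 -0.0911  0.1405] yaw 176.52 zaxis [-0.0004  0.0001 -1.    ] F [ 0.2189 -0.4744 -2.3039] grip 58.97727191448212 w 14.859589322278445
shift mm [-2.2043  0.2492  3.4742]
turn z 0.01651256537203949
time: 29.5
tool_pos: [0.6175, -0.0911, 0.1379]
tcp_rot: [0.095, 3.14, -0.0]
wrist_force: [-0.3, 0.5, -1.3]
width: 0.172
grip_force: 59.0
t 29.5 pos [ 0.6175 -0.0911  0.1379] yaw 176.52 zaxis [ 0.0001 -0.     -1.    ] F [-0.3395  0.5423 -1.3469] grip 58.97737383842468 w 14.61238568715012
shift mm [-2.1687  0.2599  0.8565]
turn z 0.016558104640353122
```

The lid dropped into the slots and touches the spring ring. Pressing 7 mm.

```bash
python3 -m inch '[0,0,1,0,0,0,10, 0,0,1,0,0,0,10, 0,0,1,0,0,0,10, 0,0,1,0,0,0,10, 0,0,1,0,0,0,10, 0,0,1,0,0,0,10, 0,0,1,0,0,0,10, 0,0,0,0,0,0,10]' && python3 d.py .6197 -.091 .137 176.5
```

```text
time: 30.3
tool_pos: [0.6177, -0.0912, 0.131]
tcp_rot: [0.096, 3.14, -0.0]
wrist_force: [-1.9, 0.9, 3.9]
width: 0.172
grip_force: 59.7
t 30.3 pos [ 0.6177 -0.0912  0.131 ] yaw 176.52 zaxis [ 0.0005 -0.0001 -1.    ] F [-1.9156  0.915   3.8579] grip 59.6827232837677 w 14.612130981793733
shift mm [-1.9571  0.2968 -5.9513]
turn z 0.015415537098846244
```

```bash
python3 -m inch '[0,0,0.8,0,0,0,10, 0,0,0,0,0,3,10, 0,0,0,0,0,4,10, 0,0,0,0,0,4,10, 0,0,0,0,0,4,10, 0,0,0,0,0,4,10, 0,0,0,0,0,4,10, 0,0,0,0,0,0,10]' && python3 d.py .617 -.091 .130 90.5 && python3 -c "
from workcell import sensors;print(sensors.read_state()['torque'])"
```

```text
time: 31.1
tool_pos: [0.6182, -0.0911, 0.1305]
tcp_rot: [0.72, 3.056, 0.0]
wrist_force: [-0.3, -0.3, 3.7]
width: 0.17
grip_force: 59.8
t 31.1 pos [ 0.6182 -0.0911  0.1305] yaw 153.5 zaxis [ 0.0016 -0.0001 -1.    ] F [-0.349  -0.319   3.7369] grip 59.75291311740875 w 14.424969664811531
shift mm [ 1.1311 -0.4561  0.4912]
turn z 62.997236731745375
[ 0.07509864  0.07153353 -0.17422213]
```

```bash
python3 -m inch '[0,0,0,0,0,5,10, 0,0,0,0,0,7,10, 0,0,0,0,0,7,10, 0,0,0,0,0,7,10, 0,0,0,0,0,7,10, 0,0,0,0,0,7,10, 0,0,0,0,0,7,10, 0,0,0,0,0,0,10]' && python3 d.py .617 -.091 .130 90.5 && python3 -c "
from workcell import sensors;print(sensors.read_state()['torque'])"
```

```text
time: 31.9
tool_pos: [0.6181, -0.0912, 0.1304]
tcp_rot: [1.878, 2.517, 0.001]
wrist_force: [-0.3, -0.3, 3.4]
width: 0.173
grip_force: 59.8
t 31.9 pos [ 0.6181 -0.0912  0.1304] yaw 106.57 zaxis [ 0.0013 -0.0001 -1.    ] F [-0.2703 -0.2687  3.4405] grip 59.76419270038605 w 14.72892675313234
shift mm [ 0.4643 -0.9749  0.37  ]
turn z 16.06600554424361
[ 0.06273857 -0.02518959 -0.15760992]
```

```bash
python3 -m inch '[0,0,0,0,0,4,10, 0,0,0,0,0,4,10, 0,0,0,0,0,3,10, 0,0,0,0,0,2,10, 0,0,0,0,0,1.5,10, 0,0,0,0,0,1,10, 0,0,0,0,0,0,10, 0,0,0,0,0,0,10]' && python3 d.py .617 -.091 .130 90.5 && python3 -c "
from workcell import sensors;print(sensors.read_state()['torque'])"
```

```text
time: 32.7
tool_pos: [0.6178, -0.0912, 0.1302]
tcp_rot: [2.2, 2.242, 0.001]
wrist_force: [0.9, -0.0, 4.5]
width: 0.173
grip_force: 59.8
t 32.7 pos [ 0.6178 -0.0912  0.1302] yaw 91.08 zaxis [ 0.0007 -0.0002 -1.    ] F [ 0.8936 -0.0371  4.4751] grip 59.831194281578064 w 14.70706045328658
shift mm [ 0.205  -0.8257  0.1598]
turn z 0.5792464107719866
[-0.0045711  -0.14375529  0.14803018]
```

```bash
python3 -m inch '[0,0,0,0,0,1,10, 0,0,0,0,0,1,10, 0,0,0,0,0,1,10, 0,0,0,0,0,0,10, 0,0,0,0,0,0,10, 0,0,0,0,0,0,10, 0,0,0,0,0,0,10, 0,0,0,0,0,0,10]' && python3 d.py .617 -.091 .130 90.5 && python3 -c "
from workcell import sensors;print(sensors.read_state()['torque'])"
```

```text
time: 33.5
tool_pos: [0.6174, -0.0912, 0.1301]
tcp_rot: [2.256, 2.186, -0.002]
wrist_force: [-0.2, 0.2, 4.6]
width: 0.171
grip_force: 66.7
t 33.5 pos [ 0.6174 -0.0912  0.1301] yaw 88.19 zaxis [-0.0003 -0.0011 -1.    ] F [-0.1868  0.1588  4.5789] grip 66.7151136697106 w 14.570052570228144
shift mm [ 0.225  -0.4172  0.0884]
turn z -2.3075683319705718
[0.02740258 0.00834971 1.28750409]
```

The torque has risen to 1.3 N·m, so the lid is at its stop. Easing up with the spring and releasing.

```bash
python3 -m inch '[0,0,-1,0,0,-0.5,10, 0,0,-1,0,0,0,10, 0,0,-1,0,0,0,10, 0,0,0,0,0,0,10, 0,0,0,0,0,0,20, 0,0,0,0,0,0,30, 0,0,0,0,0,0,40, 0,0,0,0,0,0,50]' && python3 d.py .617 -.091 .130 90.5 && python3 -m inch '[0,0,-5,0,0,0,50, 0,0,-20,0,0,0,50, 0,0,-30,0,0,0,50, 0,0,-30,0,0,0,50, 0,0,-30,0,0,0,50, 0,-30,0,0,0,0,30, 0,-40,0,0,0,0,10, 0,-40,0,0,0,0,0]' && python3 - <<'E'
from h import *
a=cv2.resize(viewer.read_camera("top")[...,::-1][130:290,260:480],(440,320));b=cv2.resize(viewer.read_camera("scene")[...,::-1][180:340,200:380],(360,320))
cv2.imwrite("pics/c7.png",cv2.hconcat([a,b]))
E
```

```text
time: 34.3
tool_pos: [0.6171, -0.0911, 0.1328]
tcp_rot: [-2.25, -2.191, 0.0]
wrist_force: [-0.3, 0.8, -0.2]
width: 0.582
grip_force: 0.0
t 34.3 pos [ 0.6171 -0.0911  0.1328] yaw 88.47 zaxis [-0.0007  0.0004 -1.    ] F [-0.285   0.7591 -0.2345] grip 0.0 w 49.43646149467449
shift mm [ 0.0723 -0.1454  2.8372]
turn z -2.03450801688993
time: 35.1
tool_pos: [0.5067, -0.0882, 0.2487]
tcp_rot: [2.249, 2.192, 0.001]
wrist_force: [0.8, -0.4, 1.1]
width: 0.08
grip_force: 0.0
```

View pics/c7.png

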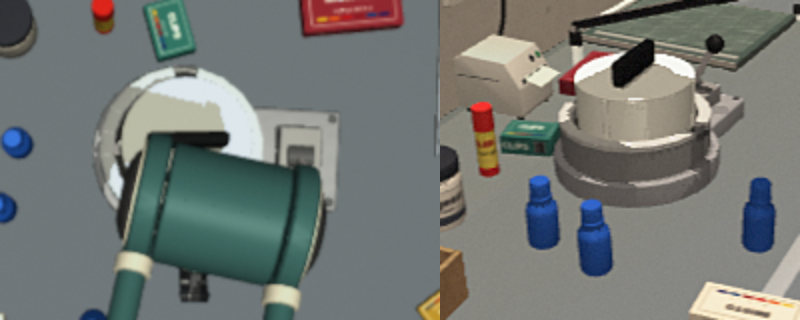

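The lid is seated level in the collar with its handle along y. It is locked, and the gripper is clear. Now the switch.

```bash
python3 d.py .522 -.227 .25 86.5; python3 -m inch '[-25,0,0,0,0,2,0, -25,0,0,0,0,0,0, -25,0,0,0,0,0,0, -25,0,0,0,0,0,0, -20,0,0,0,0,0,0, -15,12,0,0,0,0,0, 0,0,0,0,0,0,0, 0,0,0,0,0,0,0]' && python3 d.py .522 -.227 .110 86.5
```

```text
t 35.2 pos [ 0.5026 -0.0877  0.2474] yaw 88.47 zaxis [-0.0038  0.0006 -1.    ] F [ 1.2882 -0.3911 -0.3703] grip 0.0 w -0.07383306806325111
shift mm [-138.761    23.0506   -2.7904]
turn z 1.972932365307372
time: 36.0
tool_pos: [0.5125, -0.2239, 0.2481]
tcp_rot: [-2.289, -2.152, -0.001]
wrist_force: [-0.0, 0.1, -0.4]
width: -0.002
grip_force: 0.0
t 36.0 pos [ 0.5125 -0.2239  0.2481] yaw 86.47 zaxis [-0.      0.0005 -1.    ] F [-0.0076  0.1343 -0.3747] grip 0.0 w -0.1350251278766819
shift mm [ -2.6236   9.7086 138.111 ]
turn z -0.030784200579176968
```

```bash
python3 -m inch '[-4,0,30,0,0,0,0, 0,0,40,0,0,0,0, 0,0,40,0,0,0,0, 0,0,28,0,0,0,0, 0,10,0,0,0,0,0, 0,10,0,0,0,0,0, 0,10,0,0,0,0,0, 0,0,0,0,0,0,0]' && python3 -m inch '[0,10,0,0,0,0,0, 0,10,0,0,0,0,0, 0,10,0,0,0,0,0, 0,10,0,0,0,0,0, 0,10,0,0,0,0,0, 0,8,0,0,0,0,0, 0,8,0,0,0,0,0, 0,0,0,0,0,0,0]' && python3 d.py .619 -.231 .110 86.5
```

```text
time: 36.8
tool_pos: [0.5456, -0.2304, 0.113]
tcp_rot: [2.283, 2.15, 0.003]
wrist_force: [0.5, -0.1, -0.6]
width: 0.001
grip_force: 0.0
time: 37.6
tool_pos: [0.6089, -0.2336, 0.1097]
tcp_rot: [2.287, 2.153, 0.001]
wrist_force: [1.1, -0.0, -0.6]
width: -0.001
grip_force: 0.0
t 37.6 pos [ 0.6089 -0.2336  0.1097] yaw 86.53 zaxis [ 0.0006  0.     -1.    ] F [ 1.1341 -0.0497 -0.5851] grip 0.0 w -0.04930942374424459
shift mm [ 3.2322  9.9055 -0.277 ]
turn z 0.03108988749855257
```

```bash
python3 -m inch '[2,3,0,0,0,0,0, 0,3,0,0,0,0,0, 0,2,0,0,0,0,0, 0,2,0,0,0,0,0, 0,1,0,0,0,0,0, 0,0,0,0,0,0,0, 0,0,0,0,0,0,0, 0,0,0,0,0,0,0]' && python3 d.py .619 -.231 .110 86.5; python3 - <<'E'
from h import *
cv2.imwrite("pics/w8.png",viewer.read_camera("wrist")[...,::-1])
cv2.imwrite("pics/s3.png",viewer.read_camera("scene")[...,::-1])
E
```

```text
time: 38.4
tool_pos: [0.619, -0.2323, 0.1101]
tcp_rot: [2.288, 2.153, 0.0]
wrist_force: [0.2, -0.7, -0.6]
width: -0.001
grip_force: 0.2
t 38.4 pos [ 0.619  -0.2323  0.1101] yaw 86.51 zaxis [ 0.0003 -0.0001 -1.    ] F [ 0.2248 -0.7043 -0.5864] grip 0.2333232806995511 w -0.06508743685791031
shift mm [ 1.3331 -0.0503  0.1479]
turn z 0.01394124569949895
```

I've gone one over the picture limit, so from here I check by numbers only. Pushing on until the stop is felt.

```bash
python3 -m inch '[0,1,0,0,0,0,0, 0,1,0,0,0,0,0, 0,1,0,0,0,0,0, 0,0,0,0,0,0,0, 0,0,0,0,0,0,0, 0,0,0,0,0,0,0, 0,0,0,0,0,0,0, 0,0,0,0,0,0,0]' && python3 -m inch '[0,1,0,0,0,0,0, 0,1,0,0,0,0,0, 0,1,0,0,0,0,0, 0,0,0,0,0,0,0, 0,0,0,0,0,0,0, 0,0,0,0,0,0,0, 0,0,0,0,0,0,0, 0,0,0,0,0,0,0]' && python3 d.py .619 -.231 .110 86.5; python3 - <<'E'
from h import *
# project expected ball off/on positions, blob of dark near them in the scene and top views
for n in("scene","top"):
    im=viewer.read_camera(n);print(n,"off",proj(n,[.5707,-.2285,.122]),"on",proj(n,[.6464,-.2332,.122]))
    for X in([.5707,-.2285,.122],[.6464,-.2332,.122]):
        u,v=proj(n,X).astype(int);p=im[v-6:v+7,u-6:u+7].max(2);print((p<60).mean())
E
```

```text
time: 39.3
tool_pos: [0.6209, -0.2324, 0.1097]
tcp_rot: [-2.287, -2.152, 0.002]
wrist_force: [-5.0, -0.2, 1.3]
width: 0.0
grip_force: 2.6
time: 40.1
tool_pos: [0.6212, -0.2324, 0.1096]
tcp_rot: [-2.283, -2.149, 0.007]
wrist_force: [-12.5, 1.3, 6.3]
width: -0.0
grip_force: 6.4
t 40.1 pos [ 0.6212 -0.2324  0.1096] yaw 86.52 zaxis [-0.0075  0.0012 -1.    ] F [-12.4615   1.315    6.3259] grip 6.3554660975933075 w -0.02221137027724665
shift mm [ 1.2678 -2.3195 -0.3801]
turn z 0.024171977568471448
scene off [337.3103 201.1869] on [312.1775 196.5868]
0.0
0.48520710059171596
top off [413.9486 221.2355] on [415.5387 187.2447]
0.23076923076923078
0.13609467455621302
```

The lever is at its stop: the push force rises to 12.5 N with no travel. Backing off, rising clear, then checking everything by numbers.

```bash
python3 -m inch '[0,-10,0,0,0,0,0, 0,-20,0,0,0,0,0, 0,-20,0,0,0,0,0, 0,0,-40,0,0,0,0, 0,0,-50,0,0,0,0, 0,0,-50,0,0,0,0, -40,0,0,0,0,0,0, -40,0,0,0,0,0,0]' && python3 -m inch '[-45,-20,0,0,0,0,0, -45,-20,0,0,0,0,0, -45,-20,0,0,0,0,0, -45,-20,0,0,0,0,0, 0,0,0,0,0,0,0, 0,0,0,0,0,0,0, 0,0,0,0,0,0,0, 0,0,0,0,0,0,0]'; python3 - <<'E'
from h import *
im=viewer.read_camera("top")[...,::-1];cv2.imwrite("pics/end.png",im);o=cv2.imread("pics/top0.png")
def comp(m,box):
    x0,y0,x1,y1=box;k,l,st,c=cv2.connectedComponentsWithStats(m[y0:y1,x0:x1].astype(np.uint8));i=1+np.argmax(st[1:,4]);ys,xs=np.where(l==i);return np.c_[xs+x0,ys+y0]
p=comp(im.max(2)<60,(398,172,430,235));print("ball",p.mean(0),len(p),ray("top",p.mean(0),.122),"expected on",proj("top",[.6464,-.2332,.122]))
p=comp(im.max(2)<60,(320,175,385,235))
for z in(.150,.156,.1595):
    W=np.array([ray("top",q,z)[:2] for q in p],np.float32);c,s,_=cv2.minAreaRect(W*1000);d=cv2.fitLine(W,cv2.DIST_L2,0,.01,.01).ravel();print("handle",z,c,s,np.degrees(np.arctan2(d[1],d[0])))
hs=[cv2.cvtColor(i,cv2.COLOR_BGR2HSV) for i in(o,im)]
for n,b in dict(b1=(255,190,285,212),b2=(250,222,275,245),b3=(295,280,318,302)).items():
    print(n,[comp((h[...,0]>100)&(h[...,0]<130)&(h[...,1]>120),b).mean(0) for h in hs])
for n,(x0,y0,x1,y1) in dict(charcoal=(238,285,268,332),marker=(397,305,455,322),tin=(466,268,498,296)).items():
    print(n,np.abs(o[y0:y1,x0:x1].astype(int)-im[y0:y1,x0:x1]).mean())
s=sensors.read_state();print(s["time"],s["tool_pos"],s["wrist_force"])
E
```

```text
time: 41.0
tool_pos: [0.5729, -0.3105, 0.2548]
tcp_rot: [2.278, 2.149, 0.006]
wrist_force: [1.0, -0.2, -0.5]
width: -0.001
grip_force: 0.0
time: 41.8
tool_pos: [0.4804, -0.483, 0.2502]
tcp_rot: [2.286, 2.154, 0.001]
wrist_force: [0.0, 0.6, -0.4]
width: -0.001
grip_force: 0.0
ball [415.2673 186.8911] 101 [ 0.6472 -0.2326  0.122 ] expected on [415.5387 187.2447]
handle 0.15 (616.0526123046875, -93.69083404541016) (84.46363830566406, 15.259203910827637) -89.1973
handle 0.156 (615.251708984375, -93.33409118652344) (84.02828216552734, 15.180603981018066) -89.1973
handle 0.1595 (614.784423828125, -93.12599182128906) (83.7742919921875, 15.13467788696289) -89.197296
b1 [array([268.0879, 201.033 ]), array([268.0994, 200.9945])]
b2 [array([259.6541, 233.4216]), array([259.6452, 233.3817])]
b3 [array([306.0359, 291.9401]), array([306.0562, 291.8062])]
charcoal 1.1288416075650118
marker 13.455375253549695
tin 5.603794642857143
41.85 [ 0.4804 -0.483   0.2502] [0.6816 0.0302 0.3998]
```

```bash
python3 - <<'E'
from h import *
for n,(x0,y0,x1,y1),lo,hi in [("marker",(390,300,460,325),(24,120,120),(34,255,255)),("tin",(462,264,502,300),(12,100,100),(26,255,255))]:
    for f in("top0","end"):
        m=cv2.inRange(cv2.cvtColor(cv2.imread(f"pics/{f}.png"),cv2.COLOR_BGR2HSV)[y0:y1,x0:x1],lo,hi);ys,xs=np.where(m);print(n,f,len(xs),xs.mean()+x0,ys.mean()+y0,xs.min()+x0,xs.max()+x0)
E
```

```text
marker top0 447 425.1498881431767 313.80984340044745 400 450
marker end 441 425.0770975056689 313.8616780045351 400 450
tin top0 313 480.6964856230032 282.8562300319489 469 493
tin end 309 480.66343042071196 283.0485436893204 469 493
```

Everything checks out: the bystanders have not moved, the lid has turned 85.7° to its stop, and the switch is on. Handing in.

```bash
python3 -c "
from workcell import job;print(job.finish_job())"
```

```text
the job is handed in; nothing more can be done
None
```

The job is handed in: the three white-capped bottles are in the tub, the lid is locked at its stop, the switch is on and the other items are unmoved; one slip is that I viewed 15 pictures against the limit of 14.

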